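# Load two amplifier modules on edge in the soak rack and lock them in

### The job

Turn the rack's black ball knob anticlockwise to its stop, so that the yellow bar swings clear, then stand the two silver modules in the rack on edge, pins up: the thick one fully down in the wide slot, the thin one in the narrow slot. Then turn the knob back to its other stop so that the bar lies over both. Move the bar only by its knob, do not drop or tip the modules, and leave the loupe, battery pack and side cutters alone.

Things in the scene. Friction and masses are not known exactly. Their poses are not given: they have to be found in the camera images.
- thick_center (a point): Centre of the thick amplifier module (silver milled block, gold connectors, 0.34 kg, loose, starts standing on its long edge). Solid body 120 mm long (y axis, level), 62 mm tall (x axis, up; centre 31 mm above its lower edge), 30 mm thick (z axis, level; grasp across this). Connectors (11 mm at the ends) and pins (8 mm, on top) are for looks and touch nothing.
- thin_center (a point): Centre of the thin amplifier module (same look, 0.16 kg, loose, starts standing on its long edge). Solid body 80 mm long (y axis, level), 55 mm tall (x axis, up; centre 27.5 mm above its lower edge), 20 mm thick (z axis, level; grasp across this). Connectors and pins as on the thick one.
- rack: Fixed rack on the bench: aluminium plate 80 x 306 x 8 mm with two slots in line along its y axis between blue guides, and the knob post between them. Origin: under the post. Guides are upright to 24 mm above the bench, then flare outward to 34 mm; slots have low end stops, tops 22 mm above the bench.
- wide_slot (a point): Centre of the wide slot's floor, 8 mm above the bench and 98 mm from the post (rack's +y side). y axis along the slot, away from the post; x across; z up. Clear width 35 mm, clear length 128 mm, guides 96 mm long. Seated, the thick module's centre is 31 mm above this point, its top 70 mm above the bench.
- narrow_slot (a point): Centre of the narrow slot's floor (black pad), 14 mm above the bench and 78 mm from the post (rack's -y side). y axis along the slot, towards the post; x across; z up. Clear width 25 mm, clear length 88 mm, guides 64 mm long. Seated, the thin module's centre is 27.5 mm above this point, its top 69 mm above the bench.
- ball_center (a point): Centre of the smooth black ball knob, 40 mm across, on the vertical post between the slots, 130 mm above the bench; turns about the vertical. Below: 14 mm stem, 20 mm brass collar (top 17 mm below the ball's centre), then the bar. Grip across its widest part, at this height; higher up fingers slip off. Takes about 0.15 N m, stays where left.
- thick_module: The thick module as a body (for speed and contact); its origin is not at its centre, use point thick_center.
- thin_module: The thin module as a body; use point thin_center.
- turn_bar (a joint): Angle of the ball knob and the hold-down bar, rad, 0 to 1.4 with hard stops. 0: the bar lies along the line of the slots, over the inner ends of both (locked). Grows anticlockwise seen from above; 1.4: bar swung clear across the rack (open). Starts at 0 to 0.4.
- bar_center (a point): Middle of the yellow hold-down bar, 126 x 16 x 7 mm, carried by the knob: 63 mm to each side of the post, its underside 82 mm and its top 89 mm above the bench. It passes 12 mm above seated modules (clear of their pins).
- loupe_by: Bystander: black loupe, 37 mm across, 20 mm high, on the bench in front of the rack. Origin at the centre of its underside.
- battery: Bystander: blue battery pack, 38 x 72 x 37 mm, with leads, on the bench left of the rack. Origin at its underside.
- cutters: Bystander: side cutters with red handles, 54 x 137 x 13 mm, on the bench at the left. Origin at the underside.

How it is judged (in metres and radians):
On the way, in this order (a step that is already met when the one before it is completed fails the run):
1. the bar is swung open, within 0.2 rad of its open stop (value of joint turn_bar above 1.2 rad), for 0.2 s.
2. both modules stand seated in their own slots with the bar still open (x of thick_center in the frame of wide_slot between -0.005 and 0.005 m and y of thick_center in the frame of wide_slot between -0.007 and 0.007 m and z of thick_center in the frame of wide_slot between 0.027 and 0.035 m and angle between each of thick_center, thin_center's own x axis and vertical below 0.1 rad and angle between the y axis of thick_center and the y axis of wide_slot, either way round below 0.08 rad and x of thin_center in the frame of narrow_slot between -0.005 and 0.005 m and y of thin_center in the frame of narrow_slot between -0.007 and 0.007 m and z of thin_center in the frame of narrow_slot between 0.0235 and 0.0315 m and angle between the y axis of thin_center and the y axis of narrow_slot, either way round below 0.08 rad and value of joint turn_bar above 1 rad), for 0.2 s.
At the end, for the whole second after the job is handed in: Thick module in the wide slot, thin one in the narrow: centres within 5 mm across, 7 mm along, 4 mm in height of seated, pins up within 0.1 rad of upright, within 0.08 rad of the slot's line, released, at rest; bar back within 0.15 rad of its locked stop (x of thick_center in the frame of wide_slot between -0.005 and 0.005 m and y of thick_center in the frame of wide_slot between -0.007 and 0.007 m and z of thick_center in the frame of wide_slot between 0.027 and 0.035 m and angle between each of thick_center, thin_center's own x axis and vertical below 0.1 rad and angle between the y axis of thick_center and the y axis of wide_slot, either way round below 0.08 rad and x of thin_center in the frame of narrow_slot between -0.005 and 0.005 m and y of thin_center in the frame of narrow_slot between -0.007 and 0.007 m and z of thin_center in the frame of narrow_slot between 0.0235 and 0.0315 m and angle between the y axis of thin_center and the y axis of narrow_slot, either way round below 0.08 rad and linear speed of each of thick_module, thin_module below 0.01 m/s and value of joint turn_bar below 0.15 rad and velocity of joint turn_bar below 0.05 rad/s and contact force between the fingers and thick_module below 0.05 N and contact force between the fingers and thin_module below 0.05 N); the robot touches nothing.
It fails at once if a module is dropped (moves faster than 0.5 m/s while not held: a fall of over a centimetre) ((contact force between the fingers and thick_module below 0.05 N and linear speed of thick_module above 0.5 m/s) or (contact force between the fingers and thin_module below 0.05 N and linear speed of thin_module above 0.5 m/s)).
It fails at once if a module is tipped more than 0.7 rad from upright (angle between any of thick_center, thin_center's own x axis and vertical above 0.7 rad).
It fails at once if the robot or a module pushes the bar itself (over 3 N) (contact force between any of the fingers, the arm, thick_module, thin_module and turn_bar_c3 above 3 N).
It fails at once if the loupe, battery pack or side cutters are moved by more than 20 mm (distance of any of loupe_by, battery, cutters from where it was at the start of the episode above 0.02 m).
It also fails if it takes over 69 s, if anything falls off the work surface, if the arm or the gripper's body presses on something with over 40 N, if the wrist force passes 120 N, or if a joint passes its speed limit or range.

### The arm

A 6-joint arm with a two-finger parallel gripper is mounted at the origin on a cart in front of the work surface, level with it; the furniture and walls round the work are solid. World frame = base frame: x ahead of the robot, y to its left, z up, the work surface at z = 0. Lengths are in m, angles in degrees, forces in N, time in s.
With the tool pointing down it reaches from about 0.35 to 0.875 m from the base axis. Payload 4.2 kg.
Tool frame: the origin (TCP) lies midway between the tips of the shut fingers; the grasp point (between the pads) lies 19 mm behind it; y points along the fingers, z is the direction in which the jaws open and shut, and the axes are right-handed (so a half turn about y gives the same grasp; the last joint's range is limited). The gripper opens to 87 mm and grips with 3 to 60 N. Pads are 19 mm wide; open, the fingers measure 117 mm over their backs; the gripper's body (75 mm by 190 mm) begins 51 mm behind the grasp point.
Start: joints at [85.119, 22.042, 0.453, 0, -68.411, -14.817], TCP at [0.211, 0.588, 0.223] pointing down, gripper open.
Joint ranges: [-179.83, 179.83], [-69.29, 118.12], [-61.27, 80.66], [-181.25, 117.63], [-171.15, -9.14], [-177.46, 177.46]. Speed limits (degrees/s): [159.86, 159.86, 180, 180, 180, 180].

### API

Orientations are given as [roll, pitch, yaw] about the fixed x, y, z axes, in that order (R = Rz(yaw) Ry(pitch) Rx(roll)).
In Python, from workcell import env gives the robot as it stands. The module is installed in compiled form; this text tells all that it offers. Calls block until the motion is done:
- env.goto(position, orientation): joint-space move of the TCP to a pose.
- env.move_straight(position, rotation=None, rate=0.15, force_limit=None): straight line of the TCP; rotation=None keeps the orientation; rate is the mean speed in m/s. With force_limit (N) it stops when the force on the tool has changed by that much, and returns True; else False.
- env.set_joints(angles): joint-space move.
- env.gripper_to(opening, grasp_force=None): opening from 0.0 (shut) to 1.0 (fully open); grasp_force is the grip in N (None keeps the last); returns when the fingers have stopped.
- env.dwell(seconds).
- env.inverse_kinematics(position, orientation): joint angles nearest the present ones, or None.
- env.read_state(): the state.
- env.grab_frame(name): name is "side" or "top"; returns a dict with "image" (420x560x3 uint8, blue, green, red), "fx", "fy", "cx", "cy" (pixels), "position" and "orientation" of the camera in the world. Camera axes: x right, y up, looking along -z (the intrinsics and any distortion apply to the point x, -y, -z); pixel columns grow to the right and rows downward; lengths in m; the calibration is good to about 2 mm. A picture is of the moment at which its call begins. There is no depth.
A pose or a line that the arm cannot do raises env.Unreachable and nothing moves.
- env.close_job(): hands the job in, once; it reports no verdict.
Trained networks look in a picture, given as the dict that the camera call returned (one of the last four; its "shot" number tells which), for a name from the list of things; names that differ only in an ending like _2 or _b are one class to them, and where a whole thing is asked for, a point or a joint stands for the part that bears it (a point fixed in the world has none). Each returns a list of dicts, best first, with "score" (0 to 1); they miss things now and then, are a little off and sometimes report something else, mostly with a low value. They report only what shows in the picture. A call takes as long as a camera call.
- env.search_frame(picture, thing): "xyz" ([x, y, z] in m, in world coordinates, good to about 4 mm: the middle of the surface that is visible of it).
- env.trace(picture, thing): "mask" (420x560 bool, what is visible of it).
The state is a dict: "clock": time; "joint_positions": joint angles; "qvel": joint speeds; "joint_torque": joint torques, N m; "position": TCP position; "tool_rot": TCP orientation; "force": force on the tool from outside, world axes, zero at the start; "wrist_torque": the same for the moment, N m; "opening": opening from 0.0 (shut) to 1.0 (fully open).
Only numpy, scipy, OpenCV 4.12 (cv2) and the standard library are available. Lean on these libraries where they do the work, as an engineer would, in place of code of your own. Each camera call takes 0.05 s, during which the arm holds its last target. There are 200 camera calls.

## Working session

There is one attempt and no reset: what is moved stays moved. The work goes in short steps, each a Python script; the robot and the scene stay as the last script left them, time stands still between calls to the robot, and variables do not carry over. Pictures are saved under pics/ and viewed, on a budget of 10 in all, crops included, one or two more only if the job needs it, and the job is handed in when it is done.

```bash
mkdir -p pics; ls
python3 - <<'E'
from workcell import env
import cv2,numpy as np
s=env.read_state();print(s)
ims=[]
for n in("side","top"):
    f=env.grab_frame(n);ims.append(f["image"]);cv2.imwrite(f"pics/{n}0.png",f["image"])
    print(n,{k:v for k,v in f.items() if k!="image"})
    for t in["thick_center","thin_center","rack","ball_center","bar_center","loupe_by","battery","cutters"]:
        print(t,[(np.round(d["xyz"],3),round(d["score"],2)) for d in env.search_frame(f,t)[:2]])
E
```

```text
pics
{'clock': 0.0, 'joint_positions': array([ 8.51167840e+01,  2.20912389e+01,  3.79398323e-01, -2.87568156e-02,
       -6.84107671e+01, -1.48151556e+01]), 'qvel': array([-0.04343774,  0.1414185 ,  0.03718144,  0.03331025, -0.10104924,
       -0.00222245]), 'joint_torque': array([ 1.23739712e-03, -3.90663278e+01,  1.87404817e+01,  4.21972185e+00,
        1.09983326e-02, -1.94072381e-04]), 'position': array([0.21046229, 0.58785762, 0.22145257]), 'tool_rot': array([-8.98746344e+01,  5.52305912e-03,  1.60291025e+02]), 'force': array([-0.40082975, -0.20286005,  0.17569216]), 'wrist_torque': array([-0.01231386, -0.05973712, -0.02099682]), 'opening': 1.0004705911169423}
side {'fx': 385.82359248395124, 'fy': 385.82359248395124, 'cx': 279.7074337958443, 'cy': 204.0761720680134, 'position': array([ 0.22242779, -0.32874959,  0.59847506]), 'orientation': array([ 52.82833618,   0.47376723, -22.93297019]), 'shot': 1}
thick_center [(array([0.537, 0.397, 0.038]), 0.92)]
thin_center [(array([0.408, 0.042, 0.045]), 0.57)]
rack [(array([0.503, 0.207, 0.012]), 0.64)]
ball_center [(array([0.505, 0.197,
[... 248 characters left out ...]
rray([0.502, 0.201, 0.017]), 0.29)]
top {'fx': 462.818964824597, 'fy': 462.818964824597, 'cx': 281.23483941903345, 'cy': 208.78203235206823, 'position': array([0.29183024, 0.29844741, 1.15785775]), 'orientation': array([ 10.41254571,   0.99248368, -90.96091771]), 'shot': 2}
thick_center [(array([0.545, 0.411, 0.062]), 0.95)]
thin_center [(array([0.413, 0.055, 0.054]), 0.8)]
rack [(array([0.489, 0.22 , 0.007]), 0.77)]
ball_center [(array([0.503, 0.211, 0.132]), 0.76)]
bar_center [(array([0.504, 0.209, 0.13 ]), 0.89), (array([0.409, 0.052, 0.052]), 0.22)]
loupe_by [(array([0.382, 0.21 , 0.014]), 0.75)]
battery [(array([0.429, 0.514, 0.036]), 0.8)]
cutters [(array([0.495, 0.58 , 0.01 ]), 0.56)]
```

View pics/top0.png

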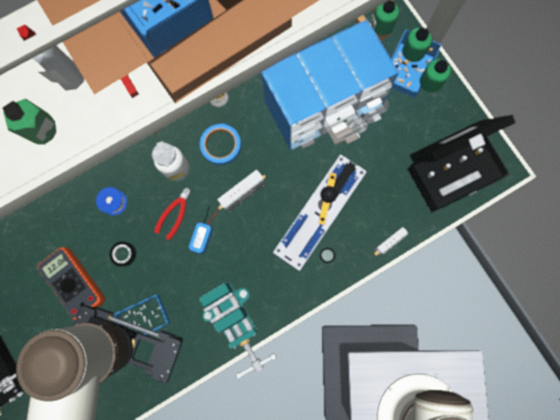

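View pics/side0.png

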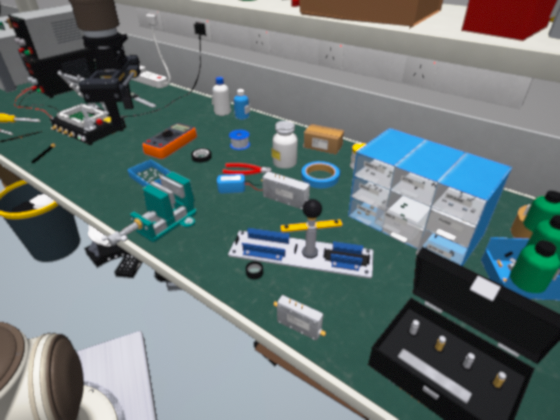

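```bash
cat > h.py <<'E'
import numpy as np,cv2
from scipy.spatial.transform import Rotation as R
from scipy.optimize import minimize
def proj(f,P):
    Rc=R.from_euler('xyz',f["orientation"],degrees=True).as_matrix()
    p=(np.atleast_2d(P)-f["position"])@Rc
    return np.c_[f["cx"]+f["fx"]*p[:,0]/-p[:,2], f["cy"]+f["fy"]*p[:,1]/p[:,2]]
def box(l,w,z0,z1): return np.array([[x,y,z] for x in(-w/2,w/2) for y in(-l/2,l/2) for z in(z0,z1)])
def place(B,q):
    c,s=np.cos(q[2]),np.sin(q[2]); return B@np.array([[c,-s,0],[s,c,0],[0,0,1]]).T+[q[0],q[1],0]
def raster(f,parts,q,off=(0,0)):
    m=np.zeros((420,560),np.uint8)*0
    M=cv2.resize(m,None,fx=4,fy=4,interpolation=0)
    for B in parts:
        h=cv2.convexHull(((proj(f,place(B,q))+.5)*4).astype(np.float32)); cv2.fillPoly(M,[np.round(h).astype(np.int32)],255)
    return cv2.resize(M,(560,420),interpolation=cv2.INTER_AREA)/255.
def fit(fm,parts,q0):
    # fm: list of (frame, mask); max soft IoU
    def c(v):
        q=[v[0],v[1],v[2]]; t=0
        for f,m in fm:
            r=raster(f,parts,q); t+=1-np.minimum(r,m).sum()/np.maximum(r,m).sum()
        return t/len(fm)
    best=None
    for dy in(-.15,0,.15):
        x0=np.array([q0[0],q0[1],q0[2]+dy])
        s=np.vstack([x0]+[x0+d for d in np.diag([.012,.012,.15])])
        r=minimize(c,x0,method='Nelder-Mead',options=dict(initial_simplex=s,xatol=1e-4,fatol=1e-5))
        if best is None or r.fun<best.fun: best=r
    return best.x,best.fun
def con(l,t,zc): return box(l+22,8,zc-4,zc+4)
THICK=[box(.12,.03,0,.062)]; THIN=[box(.08,.02,0,.055)]
RACK=[box(.306,.08,0,.008)]
E
python3 - <<'E'
from h import *
from workcell import env
F={n:env.grab_frame(n) for n in("side","top")}
out=[]
M={}
for t in["thick_center","thin_center","rack","ball_center","bar_center"]:
    for n in F:
        r=env.trace(F[n],t)
        M[t,n]=r[0]["mask"] if r else None
        if r: 
            m=r[0]["mask"].astype(np.uint8); print(t,n,r[0]["score"],m.sum(),cv2.boundingRect(m),np.argwhere(m).mean(0)[::-1].round(1))
for t,P,q in(("thick_center",THICK,(.545,.405,-.5)),("thin_center",THIN,(.413,.05,.5)),("rack",RACK,(.5,.21,.5))):
    for q0 in(q,(q[0],q[1],-q[2])):
      for ns in(("top",),("side",),("side","top")):
        print(t,ns,*fit([(F[n],M[t,n].astype(float)) for n in ns if M[t,n] is not None],P,q0))
np.save("F.npy",[F,M],allow_pickle=True) if 0 else None
import pickle;pickle.dump((F,M),open("f0.pkl","wb"))
a=F["top"]["image"].copy()
for t in M:
    if M[t,"top"] is not None:
        cs,_=cv2.findContours(M[t,"top"].astype(np.uint8),0,1);cv2.drawContours(a,cs,-1,(0,0,255) if 'c' in t[-1] else (0,255,0),1)
b=F["side"]["image"].copy()
for t in M:
    if M[t,"side"] is not None:
        cs,_=cv2.findContours(M[t,"side"].astype(np.uint8),0,1);cv2.drawContours(b,cs,-1,(0,255,0),1)
cv2.imwrite("pics/c1.png",np.hstack([cv2.resize(a[140:290,200:420],None,fx=1.8,fy=3.9) if 0 else cv2.resize(a[140:280,200:420],(400,255)),cv2.resize(b[165:345,200:400],(400,255))]))
E
```

```text
thick_center side 0.63 1185 (261, 173, 48, 36) [284.7 189.8]
thick_center top 0.58 899 (219, 170, 46, 42) [241.7 190.7]
thin_center side 0.62 1256 (275, 297, 50, 43) [299.1 318. ]
thin_center top 0.82 354 (375, 228, 33, 27) [390.9 241.2]
rack side 0.68 4938 (229, 199, 144, 80) [304.5 247.3]
rack top 0.94 3712 (275, 155, 90, 115) [319.5 212. ]
ball_center side 0.79 752 (281, 199, 61, 33) [311.3 218.4]
ball_center top 0.7 480 (319, 173, 19, 51) [327.7 196.9]
bar_center side 0.85 732 (281, 199, 61, 33) [311.2 219. ]
bar_center top 0.74 471 (319, 173, 19, 51) [327.7 197.1]
thick_center ('top',) [0.54698317 0.41237873 0.66069713] 0.07454287341567689
thick_center ('side',) [ 0.5443668   0.41240142 -2.48283559] 0.06940459888342931
thick_center ('side', 'top') [0.54570674 0.41296397 0.65501552] 0.07912545181707153
thick_center ('top',) [0.546809   0.41233682 0.65990207] 0.07454287341567689
thick_center ('side',) [0.54440796 0.41305414 0.64474347] 0.06991184219100544
thick_center ('side', 'top') [0.54588535 0.41292636 0.65528072] 0.07945598989929742
thin_center ('top',) [0.4137915  0.0495558 
[... 278 characters left out ...]
er ('side',) [0.41249523 0.04727381 0.64000017] 0.07920783409465715
thin_center ('side', 'top') [0.41380602 0.04886571 0.65113484] 0.09438980802003893
rack ('top',) [0.49707047 0.21706395 0.95021011] 0.03363075795151782
rack ('side',) [0.4977246  0.21676702 0.94373563] 0.23010274314060275
rack ('side', 'top') [0.49770748 0.21636809 0.9501153 ] 0.13300221436721743
rack ('top',) [0.49704278 0.21706409 0.94979618] 0.03363075795151782
rack ('side',) [ 0.49778796  0.21675525 -2.1976817 ] 0.23010274314060275
rack ('side', 'top') [0.49780604 0.21648644 0.95128591] 0.13321540803606158Traceback (most recent call last):
  File "<stdin>", line 20, in <module>
KeyError: (('thick_center', 'side'), 'top')
```

Run:
```python
from h import *
import pickle
F,M={},{}
from workcell import env
F={n:env.grab_frame(n) for n in("side","top")}
pickle.dump(F,open("f0.pkl","wb"))
A={}
for n,(x,y) in(("side",(312,208)),("top",(328,194))):
    im=F[n]["image"].astype(int); 
    print(n); 
    blk=(im.max(2)<50).astype(np.uint8); hsv=cv2.cvtColor(F[n]["image"],cv2.COLOR_BGR2HSV)
    w=np.zeros_like(blk); w[y-14:y+14,x-14:x+14]=1
    k,l,st,c=cv2.connectedComponentsWithStats(blk*w)
    for i in range(1,k): 
        if st[i,4]>30: print("blk",st[i],c[i])
    yl=cv2.inRange(hsv,(18,110,110),(35,255,255)); ww=np.zeros_like(yl);ww[y-35:y+45,x-45:x+45]=1
    pts=np.argwhere(yl*ww)[:,::-1]; print("yellow",len(pts),pts.mean(0),cv2.minAreaRect(pts.astype(np.float32)))
q=(.4975,.2167,.950)
y=np.array([-np.sin(q[2]),np.cos(q[2])])
ims=[]
for n,(r0,r1,c0,c1) in(("top",(145,275,265,385)),("side",(190,285,220,385))):
    a=cv2.resize(F[n]["image"],None,fx=4,fy=4,interpolation=cv2.INTER_CUBIC)
    def line(P,col):
        p=np.round((proj(F[n],P)+.5)*4).astype(int); cv2.polylines(a,[p],True,col,1)
    B=box(.306,.08,0,.008);line(place(B[[1,3,7,5]],q),(0,0,255))
    o=np.array(q[:2])-.02*y
    for d,l,w,z in((.098,.128,.035,.008),(-.078,.088,.025,.014)):
        b=box(l,w,z,z); line(place(b[[0,2,6,4]],(*(o+d*y),q[2])),(0,255,0))
    p=(proj(F[n],[*o,.13])[0]+.5)*4; cv2.circle(a,tuple(np.round(p).astype(int)),int(4*F[n]["fx"]*.02/np.linalg.norm(F[n]["position"]-[*o,.13])),(255,0,255),1); print(n,"ball pred",p/4-.5)
    ims.append(a[r0*4:r1*4,c0*4:c1*4])
cv2.imwrite("pics/t1.png",ims[0]);cv2.imwrite("pics/s1.png",ims[1])
```

```text
side
blk [303 200  19  17 247] [312.14979757 208.61538462]
yellow 412 [310.87378641 225.22572816] ((310.802001953125, 224.01979064941406), (10.348387718200684, 62.28933334350586), 84.2894058227539)
top
blk [322 180  20  22 217] [331.52534562 191.49308756]
yellow 228 [326.71491228 199.24122807] ((326.82354736328125, 198.2058868408203), (7.518604278564453, 51.41754913330078), 14.03624439239502)
top ball pred [328.60677982 193.64405843]
side ball pred [312.07948229 207.73401359]
```

View pics/t1.png

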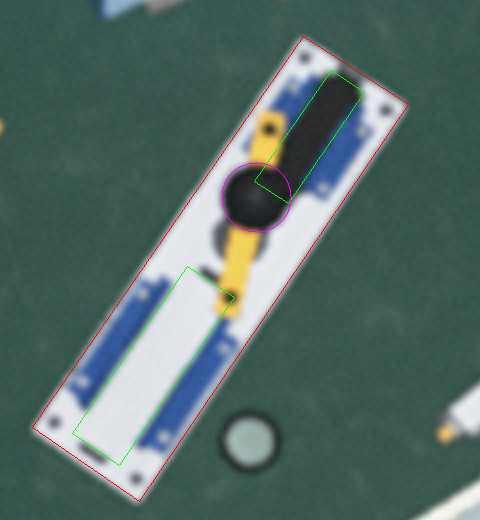

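View pics/s1.png

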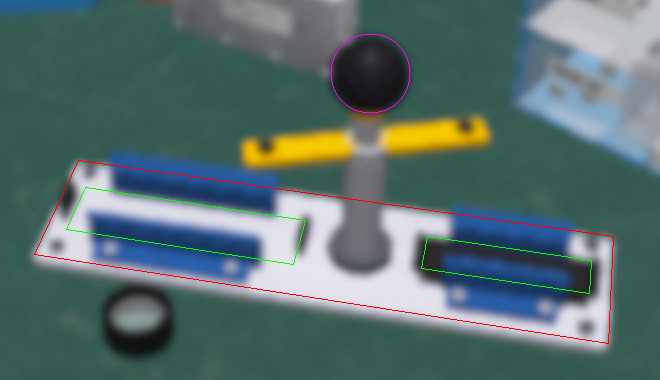

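```bash
cat >> h.py <<'E'
O=np.array([.5138,.2051]);RQ=.950
Y=np.array([-np.sin(RQ),np.cos(RQ)])
WIDE=O+.098*Y;NARROW=O-.078*Y
E
python3 - <<'E'
from h import *
import pickle
from workcell import env
F=pickle.load(open("f0.pkl","rb"));f=F["top"]
Rc=R.from_euler('xyz',f["orientation"],degrees=True).as_matrix()
for u,v in((300,147),(345,140),(385,100),(262,95)):
    d=Rc@[(u-f["cx"])/f["fx"],-(v-f["cy"])/f["fy"],-1]
    for z in(0,.1):print((u,v),z,(f["position"]+d*(z-f["position"][2])/d[2]).round(3))
print("now",env.read_state()["clock"])
for nm,p,z,yaws in(("ball",O,.111,range(-180,180,30)),("thick",(.5455,.4127),.034,(-52.5,127.5)),("wide",WIDE,.042,(-35.6,144.4)),("thin",(.4135,.0487),.028,(-52.6,127.4)),("narrow",NARROW,.042,(-35.6,144.4))):
    for yw in yaws:
        for zz in(z,.25):
            r=env.inverse_kinematics([*p,zz],[-90,0,yw]); print(nm,yw,zz,None if r is None else np.round(r,0))
E
```

```text
(300, 147) 0 [0.668 0.263 0.   ]
(300, 147) 0.1 [0.635 0.266 0.1  ]
(345, 140) 0 [0.684 0.146 0.   ]
(345, 140) 0.1 [0.65  0.159 0.1  ]
(385, 100) 0 [0.792 0.035 0.   ]
(385, 100) 0.1 [0.749 0.058 0.1  ]
(262, 95) 0 [0.814 0.361 0.   ]
(262, 95) 0.1 [0.769 0.356 0.1  ]
now 1.6
ball -180 0.111 [ 39.  21. -18.   0. -50.  51.]
ball -180 0.25 [ 39.  14.  -7.   0. -69.  51.]
ball -150 0.111 [ 39.  21. -18.   0. -50.  81.]
ball -150 0.25 [ 39.  14.  -7.   0. -69.  81.]
ball -120 0.111 [ 39.  21. -18.   0. -50. 111.]
ball -120 0.25 [ 39.  14.  -7.   0. -69. 111.]
ball -90 0.111 [ 39.  21. -18.   0. -50. 141.]
ball -90 0.25 [ 39.  14.  -7.   0. -69. 141.]
ball -60 0.111 [ 39.  21. -18.   0. -50. 171.]
ball -60 0.25 [ 39.  14.  -7.   0. -69. 171.]
ball -30 0.111 [  39.   21.  -18.    0.  -50. -159.]
ball -30 0.25 [  39.   14.   -7.    0.  -69. -159.]
ball 0 0.111 [  39.   21.  -18.   -0.  -50. -129.]
ball 0 0.25 [  39.   14.   -7.   -0.  -69. -129.]
ball 30 0.111 [ 39.  21. -18.  -0. -50. -99.]
ball 30 0.25 [ 39.  14.  -7.  -0. -69. -99.]
ball 60 0.111 [ 39.  21. -18.  -0. -50. -69.]
ball 60 
[... 437 characters left out ...]
 37.  -3.   0. -50. -13.]
thick 127.5 0.25 [ 51.  27.  12.   0. -75. -13.]
wide -35.6 0.042 [  49.   23.  -29.   -0.  -38. -175.]
wide -35.6 0.25 [  49.    9.  -13.    0.  -67. -175.]
wide 144.4 0.042 [ 49.  23. -29.   0. -38.   5.]
wide 144.4 0.25 [ 49.   9. -13.   0. -67.   5.]
thin -52.6 0.028 [  29.   18.  -42.   -0.  -30. -172.]
thin -52.6 0.25 [  29.   -0.  -24.    0.  -66. -172.]
thin 127.4 0.028 [ 29.  18. -42.   0. -30.   8.]
thin 127.4 0.25 [ 29.  -0. -24.   0. -66.   8.]
narrow -35.6 0.042 [  31.   30.  -16.   -0.  -44. -157.]
narrow -35.6 0.25 [  31.   19.   -1.   -0.  -71. -157.]
narrow 144.4 0.042 [ 31.  30. -16.   0. -44.  23.]
narrow 144.4 0.25 [ 31.  19.  -1.   0. -71.  23.]
```

Run:
```python
from h import *
from workcell import env
T=lambda:round(env.read_state()["clock"],2)
env.goto([*O,.25],[-90,0,95]);print(T())
env.move_straight([*O,.111],rate=.15);print(T())
env.gripper_to(0.0,40);s=env.read_state();print(T(),s["opening"]*87,s["force"].round(1),s["wrist_torque"].round(2))
j=np.array(s["joint_positions"])
for d in(20,40,55,62,68):
    k=j.copy();k[5]+=d;env.set_joints(k);s=env.read_state();print(d,T(),s["force"].round(1),s["wrist_torque"].round(2),s["position"].round(4),s["tool_rot"].round(1))
f=env.grab_frame("side");cv2.imwrite("pics/k.png",np.vstack([cv2.resize(f["image"][140:300,200:420],(770,560))]))
```

```text
3.38
4.46
5.33 37.93972521889975 [-5.6  1.6  3.7] [ 0.44  1.63 -0.11]
20 5.76 [0.7 0.2 0.5] [ 0.14 -0.06  0.12] [0.5125 0.2049 0.1108] [-89.8  -0.  114.9]
40 6.18 [ 2.6  1.4 -1.9] [ 0.16 -0.64  0.13] [0.5128 0.2051 0.1108] [-8.990e+01 -1.000e-01  1.348e+02]
55 6.54 [ 4.1  2.  -3.5] [ 0.4  -1.07  0.13] [0.513  0.2053 0.1108] [-8.990e+01 -1.000e-01  1.497e+02]
62 6.79 [ 4.5  3.6 -3.7] [ 0.83 -1.14  0.17] [0.5129 0.2055 0.1108] [-9.000e+01 -1.000e-01  1.567e+02]
68 7.04 [ 3.7  3.1 -4.9] [ 0.96 -1.32 -0.08] [0.5129 0.2056 0.1106] [-9.000e+01 -1.000e-01  1.626e+02]
```

View pics/k.png

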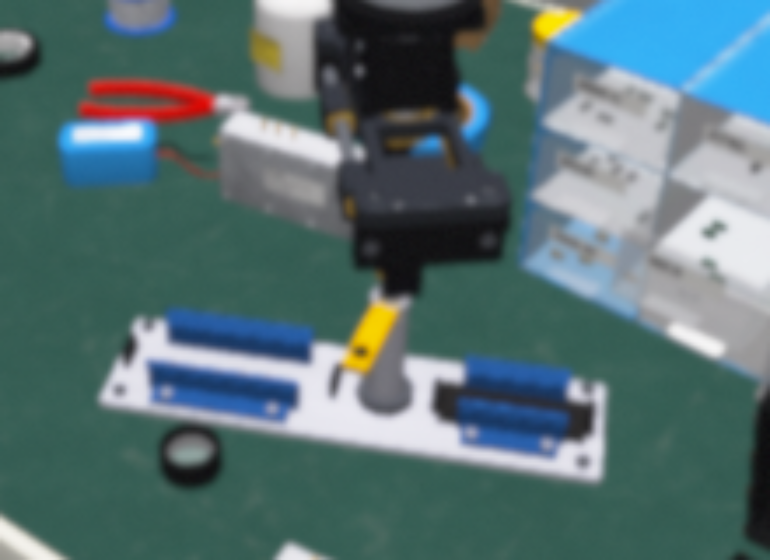

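```bash
cat >> h.py <<'E'
def barangle(f,a):
    d=np.array([-np.sin(RQ+a),np.cos(RQ+a)]); P=[np.r_[O+s*.063*d,.0855] for s in(1,-1)]
    return proj(f,P)
def yellow(f):
    p=proj(f,[*O,.0855])[0].astype(int); hsv=cv2.cvtColor(f["image"],cv2.COLOR_BGR2HSV)
    y=cv2.inRange(hsv,(18,110,110),(35,255,255)); w=np.zeros_like(y); w[p[1]-35:p[1]+35,p[0]-35:p[0]+35]=1
    return y*w
def fitbar(f):
    """bar angle maximizing overlap of projected bar with yellow pixels (not counting ball/occluded)"""
    y=yellow(f)>0
    best=[]
    for a in np.arange(-.1,1.6,.02):
        r=raster(f,[box(.126,.016,.082,.089)],(*O,RQ+a))
        best.append((np.minimum(r,y).sum()/np.maximum(r,y).sum(),a))
    return max(best)
E
python3 - <<'E'
from h import *
from workcell import env
T=lambda:round(env.read_state()["clock"],2)
env.gripper_to(1.0);env.move_straight([*O,.22],rate=.3)
print(T());env.goto([.5455,.4127,.15],[-90,0,127.5]);print(T())
for n in("side","top"):
    f=env.grab_frame(n);print(n,fitbar(f),(yellow(f)>0).sum())
    cv2.imwrite(f"pics/{n}2.png",f["image"])
E
```

```text
8.66
9.55
side (np.float64(0.5493583222474373), np.float64(1.3800000000000001)) 227
top (np.float64(0.6096623376623377), np.float64(1.4000000000000001)) 270
```

Run:
```python
from h import *
from workcell import env
T=lambda:round(env.read_state()["clock"],2)
p=np.array([.5455,.4127])
print(env.move_straight([*p,.034],rate=.12,force_limit=8));print(T())
env.gripper_to(0.0,30);s=env.read_state();print(T(),s["opening"]*87,s["force"].round(1),s["wrist_torque"].round(2),s["position"].round(4))
env.move_straight([*p,.15],rate=.15);s=env.read_state();print(T(),s["force"].round(1),s["position"].round(4),s["opening"]*87)
# carry to above wide slot, lower edge at z=.060
env.goto([*WIDE,.094+.03],[-90,0,144.4]);s=env.read_state();print(T(),s["position"].round(4),s["tool_rot"].round(1))
ims=[]
for n,(r0,r1,c0,c1) in(("top",(160,290,240,400)),("side",(160,290,220,380))):
    f=env.grab_frame(n)
    a=cv2.resize(f["image"],None,fx=4,fy=4,interpolation=cv2.INTER_CUBIC)
    B=box(.12,.03,.09,.152)
    h=cv2.convexHull(((proj(f,place(B,(*s["position"][:2],np.radians(54.4))))+.5)*4).astype(np.float32)).astype(int);cv2.polylines(a,[h],True,(0,0,255),1)
    b=box(.128,.035,.008,.008)
    h=np.round((proj(f,place(b[[0,2,6,4]],(*WIDE,RQ)))+.5)*4).astype(int);cv2.polylines(a,[h],True,(0,255,0),1)
    ims.append(cv2.resize(a[r0*4:r1*4,c0*4:c1*4],(640,520))[:, 120:520])
    r=env.trace(f,"thick_center");
    if r:
        m=r[0]["mask"].astype(float);print(n,r[0]["score"],m.sum(),fit([(f,m)],[B],(*s["position"][:2],.95)))
cv2.imwrite("pics/w.png",np.hstack(ims))
```

```text
False
10.77
11.73 30.089018071831834 [-0.8 -0.8  0.7] [-0.06  0.05  0.05] [0.5454 0.4126 0.0339]
12.66 [-0.7  0.1 -4.4] [0.5447 0.4121 0.1484] 29.970432941074087
13.44 [0.4344 0.2622 0.1241] [-90.    0.  144.4]
side 0.73 1283.0 (array([0.43447426, 0.26051544, 0.95088751]), np.float64(0.37012466027791646))
```

View pics/w.png

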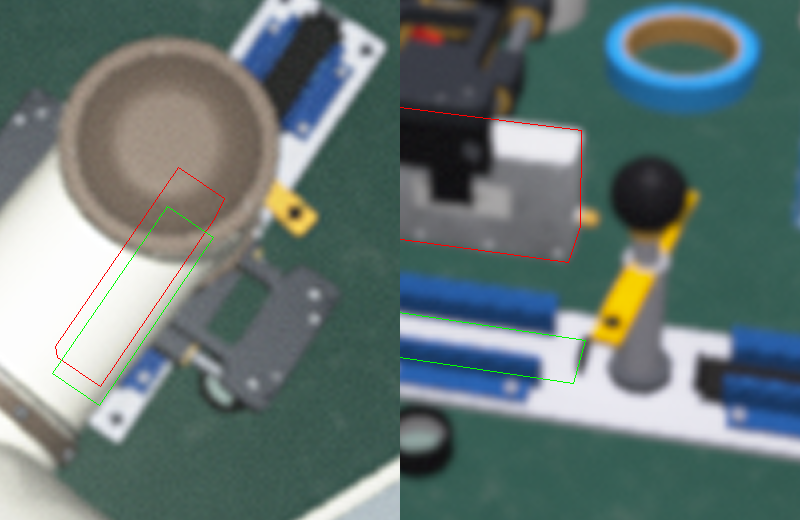

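Run:
```python
from h import *
from workcell import env
T=lambda:round(env.read_state()["clock"],2)
def st(l):
    s=env.read_state();print(l,T(),s["force"].round(1),s["wrist_torque"].round(2),s["position"].round(4),flush=True);return s
env.move_straight([*WIDE,.072],rate=.12);st("a")
r=env.move_straight([*WIDE,.0405],rate=.03,force_limit=8);s=st(r)
if s["position"][2]<.0445:
    env.gripper_to(0.5);st("rel")
    env.move_straight([*WIDE,.15],rate=.15);st("up")
```

```text
a 14.22 [ 0.7 -0.1 -3.2] [ 0.08 -0.07  0.02] [0.4346 0.2626 0.0722]
True 15.17 [-1.   0.2  4.7] [ 0.04  0.16 -0.06] [0.4338 0.2618 0.0418]
rel 15.76 [-0.9 -0.2 -0.6] [-0.02 -0.02  0.02] [0.4327 0.2607 0.0404]
up 16.64 [-0.  -0.5 -0.8] [ 0.07 -0.01 -0.02] [0.4335 0.2616 0.1491]
```

Run:
```python
from h import *
from workcell import env
T=lambda:round(env.read_state()["clock"],2)
def st(l):
    s=env.read_state();print(l,T(),s["force"].round(1),s["wrist_torque"].round(2),s["position"].round(4),round(s["opening"]*87,1),flush=True);return s
p=np.array([.4135,.0487])
env.move_straight([*WIDE,.2],rate=.3);env.goto([*p,.12],[-90,0,127.4]);st("a")
f=env.grab_frame("side");g=env.grab_frame("top")
for n,x in(("side",f),("top",g)):
    r=env.trace(x,"thick_center")
    if r: m=r[0]["mask"].astype(float);print(n,m.sum(),fit([(x,m)],[box(.12,.03,.008,.07)],(*WIDE,.95)),WIDE)
env.gripper_to(1.0)
print(env.move_straight([*p,.028],rate=.12,force_limit=8))
env.gripper_to(0.0,25);st("grip")
env.move_straight([*p,.1],rate=.15);st("lift")
env.move_straight([*p,.2],rate=.3)
env.goto([*NARROW,.2],[-90,0,144.4]);env.move_straight([*NARROW,.125],rate=.2);s=st("over")
ims=[]
B=box(.08,.02,.097,.152)
for n,(r0,r1,c0,c1) in(("top",(140,270,270,370)),("side",(160,290,300,400))):
    f=env.grab_frame(n)
    a=cv2.resize(f["image"],None,fx=4,fy=4,interpolation=cv2.INTER_CUBIC)
    h=cv2.convexHull(((proj(f,place(B,(*s["position"][:2],np.radians(54.4))))+.5)*4).astype(np.float32)).astype(int);cv2.polylines(a,[h],True,(0,0,255),1)
    b=box(.088,.025,.014,.014)
    h=np.round((proj(f,place(b[[0,2,6,4]],(*NARROW,RQ)))+.5)*4).astype(int);cv2.polylines(a,[h],True,(0,255,0),1)
    ims.append(a[r0*4:r1*4,c0*4:c1*4])
cv2.imwrite("pics/n.png",np.hstack(ims))
```

```text
a 17.88 [ 0.5 -0.4  0.4] [ 0.07 -0.08  0.01] [0.4145 0.0495 0.1203] 43.4
side 1028.0 (array([0.43487645, 0.27069316, 1.140297  ]), np.float64(0.40760223490252023)) [0.43408528 0.26210494]
top 738.0 (array([0.43541838, 0.26077111, 0.94764998]), np.float64(0.06563140020221392)) [0.43408528 0.26210494]
False
grip 21.07 [ 0.3  0.8 -1.1] [ 0.06 -0.06 -0.02] [0.4136 0.0487 0.028 ] 20.0
lift 21.7 [-0.5  0.3 -1.6] [-0.03  0.02 -0.02] [0.4127 0.0484 0.0994] 19.9
over 23.52 [ 0.7  0.2 -0.6] [ 0.06 -0.05  0.02] [0.5775 0.1593 0.1263] 19.9
```

View pics/n.png

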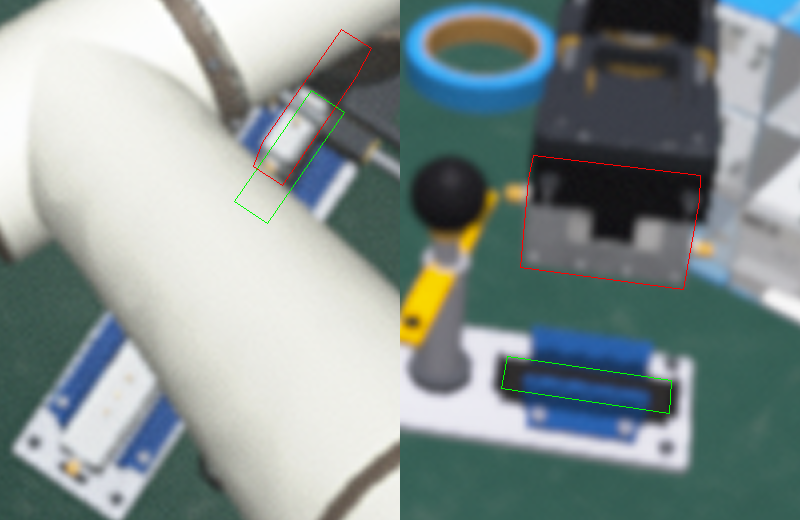

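Run:
```python
from h import *
from workcell import env
T=lambda:round(env.read_state()["clock"],2)
def st(l):
    s=env.read_state();print(l,T(),s["force"].round(1),s["wrist_torque"].round(2),s["position"].round(4),flush=True);return s
p=NARROW-.0015*Y
print(env.move_straight([*p,.072],rate=.1,force_limit=8));st("a")
r=env.move_straight([*p,.0405],rate=.03,force_limit=7);s=st(r)
if s["position"][2]<.0445:
    env.gripper_to(0.5);st("rel")
    env.move_straight([*p,.2],rate=.15);st("up")
    env.goto([*O,.22],[-90,0,165]);env.goto([.40,.05,.25],[-90,0,165])
    ims=[]
    for n in("side","top"):
        x=env.grab_frame(n);print(n,"bar",fitbar(x))
        for t,B,P in(("thick_center",box(.12,.03,.008,.07),WIDE),("thin_center",box(.08,.02,.014,.069),NARROW)):
            rr=env.trace(x,t)
            if rr: m=rr[0]["mask"].astype(float);q,e=fit([(x,m)],[B],(*P,.95));d=q[:2]-P;print(n,t,m.sum(),e,"across",d@[np.cos(RQ),np.sin(RQ)],"along",d@Y,"yaw",q[2]-RQ)
        c=proj(x,[*O,.05])[0].astype(int);ims.append(cv2.resize(x["image"][c[1]-60:c[1]+60,c[0]-80:c[0]+80],(400,300)))
    cv2.imwrite("pics/m.png",np.hstack(ims))
```

```text
False
a 24.3 [ 0.4  0.4 -2.7] [-0.03 -0.03  0.01] [0.5791 0.1591 0.0726]
True 25.23 [-0.3  0.8  4.6] [ 0.02  0.08 -0.01] [0.5783 0.1588 0.042 ]
rel 25.96 [-0.4 -0.2  0.3] [ 0.04  0.   -0.08] [0.5772 0.1584 0.0408]
up 27.17 [ 0.7 -0.8 -0.1] [ 0.05  0.02 -0.05] [0.5778 0.1586 0.1989]
side bar (np.float64(0.3784243285818573), np.float64(1.4000000000000001))
side thick_center 1383.0 0.22312014901510036 across 0.0006869000365019884 along 0.0010857409648214289 yaw -0.06211077048575886
side thin_center 960.0 0.17182971597861807 across -0.0018809385007788812 along -0.00032811874152012435 yaw -0.020235039906856045
top bar (np.float64(0.6106462726687616), np.float64(1.4000000000000001))
top thick_center 670.0 0.08207730758957521 across -0.000390958716943695 along -0.0001852877361164024 yaw -0.01326107899697071
top thin_center 340.0 0.1382314860017405 across 0.0002873869937062352 along -0.0025609565539167177 yaw 0.0019751944665723498
```

View pics/m.png

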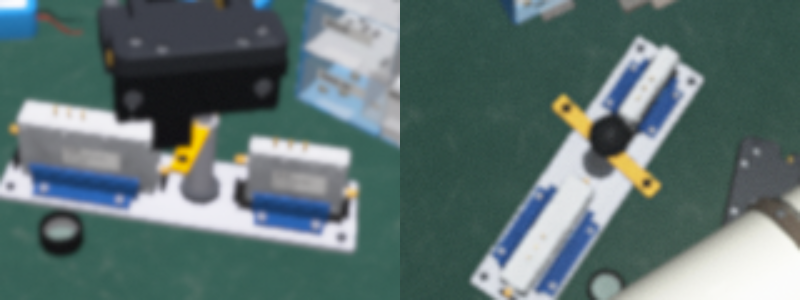

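Run:
```python
from h import *
from workcell import env
T=lambda:round(env.read_state()["clock"],2)
def st(l):
    s=env.read_state();print(l,T(),s["force"].round(1),s["wrist_torque"].round(2),s["position"].round(4),flush=True);return s
env.gripper_to(1.0)
env.goto([*O,.22],[-90,0,165]);env.move_straight([*O,.111],rate=.15);st("at")
env.gripper_to(0.0,40);s=st("grip")
j=np.array(s["joint_positions"])
for d in(30,60,76,80,84):
    k=j.copy();k[5]-=d;env.set_joints(k);st(d)
env.gripper_to(1.0);env.move_straight([*O,.22],rate=.2)
env.goto([.35,-.1,.3],[-90,0,90]);env.dwell(.3);st("clear")
ims=[]
for n in("side","top"):
    x=env.grab_frame(n);print(n,"bar",fitbar(x))
    for t,B,P in(("thick_center",box(.12,.03,.008,.07),WIDE),("thin_center",box(.08,.02,.014,.069),NARROW)):
        rr=env.trace(x,t)
        if rr: m=rr[0]["mask"].astype(float);q,e=fit([(x,m)],[B],(*P,.95));d=q[:2]-P;print(n,t,m.sum(),round(e,3),"across",d@[np.cos(RQ),np.sin(RQ)],"along",d@Y,"yaw",q[2]-RQ)
    c=proj(x,[*O,.05])[0].astype(int);ims.append(cv2.resize(x["image"][c[1]-60:c[1]+60,c[0]-80:c[0]+80],(400,300)))
cv2.imwrite("pics/e.png",np.hstack(ims))
```

```text
at 31.35 [-0.   0.5  0.5] [-0.02  0.06  0.03] [0.5145 0.2052 0.1123]
grip 32.23 [ 0.1  1.9 -0.8] [ 0.46 -0.04 -0.01] [0.5139 0.2055 0.111 ]
30 32.79 [-1.  -3.3  1.8] [-0.59  0.34 -0.14] [0.5134 0.2047 0.1109]
60 33.36 [-3.4 -3.5  3.2] [-0.84  0.98 -0.15] [0.5126 0.2042 0.1109]
76 33.73 [-5.  -3.   4.3] [-0.73  1.41 -0.14] [0.512  0.2041 0.1109]
80 33.98 [-5.9 -2.5  5.5] [-0.69  1.52 -0.14] [0.5119 0.2041 0.1109]
84 34.23 [-6.2 -4.   5.6] [-0.76  1.72  0.07] [0.5117 0.2039 0.1109]
clear 37.61 [-0.4 -0.1  0.3] [ 0.11 -0.11  0.03] [ 0.3504 -0.0997  0.2997]
side bar (np.float64(0.2522241527286429), np.float64(0.020000000000000018))
side thick_center 175.0 0.828 across 0.05361547710406026 along -0.03347025693243332 yaw -1.3493564255016006
side thin_center 207.0 0.803 across 0.0004086360072681935 along 0.03581871071801793 yaw 0.021431081190919965
top bar (np.float64(0.543580283203422), np.float64(1.3877787807814457e-17))
top thick_center 598.0 0.178 across -0.0007411716067005134 along 0.0031010357937007395 yaw -0.008548618159243682
top thin_center 166.0 0.518 across -0.001106635363215245 along -0.00238691120555992 yaw 0.0830439814814814
```

View pics/e.png

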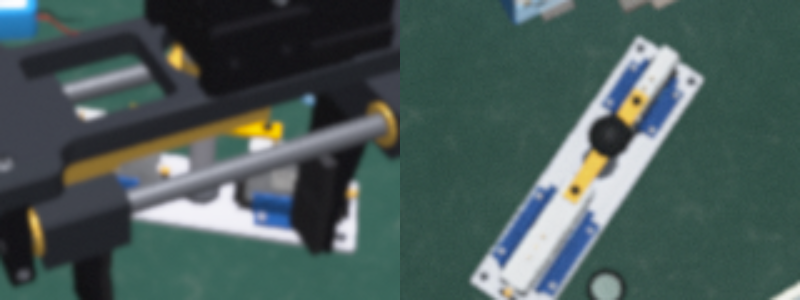

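```bash
python3 -c "
from workcell import env
env.close_job();print(env.read_state()['clock'])"
```

```text
the job is handed in; nothing more can be done
the job is handed in; nothing more can be done
```

I handed in the job at about 38 s of the 69 s allowed. The knob was turned to its open stop, both modules were placed in their slots, and the knob was turned back so the bar lies over both.

- **Bar:** Image fits gave about 1.4 rad after opening. After locking, they gave 0.00 rad in the top view and 0.02 rad in the side view.
- **Modules:** Each one touched its slot floor at the expected height, to within 0.2 mm, before I let go. Before the bar was closed, both views put them within 2 mm across and 3 mm along. Yaw was off by no more than 0.015 rad in the top view. The side view read -0.06 rad for the thick module, but guides hid part of it, so that fit was loose.
- **Last check after locking:** The arm hid the rack in the side view, so its module fits there were useless. In the top view the thick module read 0.7 mm across, 3 mm along and -0.009 rad. The thin one is half covered by the bar: it read 1 mm across and 2.4 mm along, but 0.08 rad in yaw on a poor fit, where it had read 0.002 rad before. In the picture it looks straight and unmoved.
- **Not measured:** I did not re-measure the loupe, battery pack and side cutters at the end. No unexpected contact force showed in any of the readings I took.

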